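# Lock the lifting handle onto the bottle carrier and hold it up level

## Task

Pick up the red lifting handle and lower its square hole over the square brass stud of the bottle carrier until it sits down on the wooden post, then turn it an eighth of a turn so that it is locked under the stud. Lift the carrier by the handle straight and level, and finish still holding it, steady, with its underside about 10 cm above the bench, both bottles upright in their places. Do not tip the carrier, and leave the other things on the bench alone.

Things in the scene. Friction and masses are not known exactly. Their poses are not given: they have to be found in the camera images.
- handle_grip (a point): Centre of the red crossbar of the lifting handle (loose, about 140 g): bar 60 mm long (handle's y), 20 mm thick (x), 28 mm tall, gripped across its thickness. It stands on two steel cheeks (48 mm apart, at +y and -y) over a flat steel plate; the whole is 74 mm tall. This point lies 60 mm above the plate's underside; z up. It starts upright on a blue pad 4 mm thick.
- handle_hole (a point): Centre, at the underside, of the handle's plate: 60 x 60 x 8 mm with a 29 mm square through hole in the middle (sides along the handle's x and y), right below the crossbar's centre. Above the plate there are 38 mm of free height up to the crossbar, room for the stud. Axes as the handle's.
- handle: The lifting handle as a body; origin at the centre of its plate's underside, the same point as the hole's.
- carrier: Wooden bottle carrier (loose, about 0.66 kg with its two bottles) on a cork mat 6 mm thick. Base board 190 (x) x 130 (y) x 12 mm; on it a bottle box 166 x 71 mm, its rim 46 mm above the underside; in the middle a 40 x 40 mm post, 120 mm high, with a stud on top. Origin: centre of the underside; z up.
- shoulder (a point): On the stud's axis at the post's top face, 120 mm above the carrier's underside, where the handle's plate sits down. From here rises the stud: a round steel neck 26 mm across and 16 mm tall, then the square brass head. Around the neck the 8 mm plate is free to turn; turned about 45 degrees (either way, 30 to 60 will do) and raised 8 mm it catches under the head's corners.
- stud_top (a point): Centre of the top of the square brass head, 155 mm above the carrier's underside. The head is 26 x 26 mm (sides along the carrier's x and y) and 12 mm thick, then tapers over its last 7 mm to 18 x 18 mm at the top. Axes as the carrier's.
- amber_bottle: Amber jar with black cap, 50 mm across, 80 mm tall, loose in the carrier's box at about x = +50 mm, its underside 12 mm above the carrier's underside. Origin: centre of its underside.
- green_bottle: Green jar with white cap, as the amber one, at about x = -50 mm of the carrier.
- spool_clamp_a: Bystander: small upright spool clamp: two wooden discs (widest 42 mm) on a steel rod, 110 mm tall; origin at the underside. Leave it alone.
- spool_clamp_b: Bystander: small upright spool clamp as the other, 95 mm tall; origin at the underside. Leave it alone.
- varnish_jar: Bystander: amber glass jar with yellow cap, 72 mm across, 85 mm tall; origin at the underside. Leave it alone.
- glue_bottle: Bystander: white bottle with red nozzle, 44 mm across, 126 mm tall; origin at the underside. Leave it alone.
- cork_block: Bystander: cork disc, 60 mm across, 28 mm tall; origin at the underside. Leave it alone.

How it is judged:
On the way, in this order (a step that is already met when the one before it is completed fails the run):
1. the handle's square hole is over the stud and its plate is down on (within 6 mm of) the post (z of handle_hole in the frame of shoulder between -0.004 and 0.006 m and horizontal distance between handle_hole and shoulder below 0.006 m and angle between handle_grip's own z axis and vertical below 0.15 rad), for 0.1 s.
2. the handle is turned to between 23 and 67 degrees off the stud's square while the carrier still stands on the mat (horizontal distance between handle_hole and shoulder below 0.006 m and angle between the x axis of handle_grip and the x axis of carrier, either way round between 0.4 and 1.17 rad and height (world z) of carrier below 0.012 m), for 0.1 s.
At the end, for the whole second after the job is handed in: Carrier hanging from the turned, gripped handle: underside 60-160 mm above the bench, tilt under 0.09 rad, nearly still (30 mm/s, 0.2 rad/s), handle within 6 mm of the stud's axis and 0.4-1.17 rad off its square; robot touching no part of the carrier; bottles upright (0.2 rad) in their box (height (world z) of carrier between 0.06 and 0.16 m and angle between carrier's own z axis and vertical below 0.09 rad and linear speed of carrier below 0.03 m/s and angular speed of carrier below 0.2 rad/s and horizontal distance between handle_hole and shoulder below 0.006 m and angle between the x axis of handle_grip and the x axis of carrier, either way round between 0.4 and 1.17 rad and z of handle_hole in the frame of shoulder below 0.012 m and contact force between carrier and handle above 3.5 N and contact force between handle and the fingers above 2 N and contact force between carrier and the arm below 0.3 N and contact force between carrier and the fingers below 0.3 N and z of amber_bottle in the frame of carrier between 0.006 and 0.02 m and angle between each of amber_bottle, green_bottle's own z axis and vertical below 0.2 rad and z of green_bottle in the frame of carrier between 0.006 and 0.02 m); the arm keeps its last pose, push and grip.
It fails at once if the carrier is tipped more than 0.25 rad (angle between carrier's own z axis and vertical above 0.25 rad).
It fails at once if a bystander is moved more than 30 mm (distance of any of spool_clamp_a, spool_clamp_b, varnish_jar, glue_bottle, cork_block from where it was at the start of the episode above 0.03 m).
It also fails if it takes over 58 s, if anything falls off the work surface, if the arm or the gripper's body presses on something with over 40 N, if the wrist force passes 120 N, or if a joint passes its speed limit or range.

## Robot

A 7-joint arm with a two-finger parallel gripper is mounted at the origin on the work surface. World frame = base frame: x ahead of the robot, y to its left, z up, the work surface at z = 0. Lengths are in m, angles in rad, forces in N, time in s.
With the tool pointing down it reaches from about 0.4 to 0.875 m from the base axis. Payload 19.3 kg.
Tool frame: the origin (TCP) lies between the finger pads; the fingertips stand bot.tcp_to_tips ahead of it and the grasp point (between the pads) is the TCP (bot.tcp_to_tips is the distance from the TCP to the fingertips, in m); z points along the fingers, y is the line along which they close (so a half turn about z gives the same grasp; the last joint's range is limited). The gripper opens to 85 mm and grips with 20 to 120 N. Pads are 22 mm wide; open, the fingers measure 114 mm over their backs; the gripper's body (76 mm by 85 mm) begins 54 mm behind the grasp point. The pads swing forward as they close: fully open they stand 13 mm farther back than shut.
Start: joints at [1.17, 0.521, -0.036, 1.599, 0.021, 1.021, -0.113], TCP at [0.203, -0.591, 0.25] pointing down, gripper open.
Joint ranges: [-2.91, 2.91], [-0.3, 2.13], [-1.5, 1.42], [0.17, 2.43], [-1.26, 4.41], [0.16, 1.93], [-2.52, 2.52]. Speed limits (rad/s): [1.89, 1.89, 2.39, 2.39, 3.01, 3.01, 3.01].

## Interface

Orientations are given as [roll, pitch, yaw] about the fixed x, y, z axes, in that order (R = Rz(yaw) Ry(pitch) Rx(roll)).
In Python, from workcell import telemetry, grab_frame, bot gives the robot as it stands. The module is installed in compiled form; this text tells all that it offers.
- The arm moves only by the shell command python3 -m crank 'ROWS' [FORCE]. ROWS is text: rows parted by semicolons, each of 7 numbers parted by spaces: the finger opening in m, from 0 to 0.0854, then the shift along the tool's x, y, z in m, then the turn, a rotation vector about the tool's x, y, z in degrees. A call has exactly 8 rows; each row shifts and turns the commanded pose from where the row before left it, along the tool's axes as they then stand; what a row does not reach is not made up. A row lasts 1/12 s, in which the tool goes at most 41.7 mm and 7.16 degrees, less where a joint would pass 70% of its speed; a pose out of reach is approached as far as the arm can. A call with a gripper value outside its range is refused whole. The fingers move at their own pace and stop on an object; FORCE is the grip in N (left out, the last holds). Time passes only in rows, so rows that do not move let the fingers close, or fill a call up. It gives the time, the measured TCP pose, the force, the opening and the grip force at its end, in the units of the state.
- telemetry.observe(): the state, without advancing time (a new reading comes with each control period).
- grab_frame(name): name is "scene" or "top" or "wrist"; returns a dict with "pixels" (420x560x3 uint8, red, green, blue), "depth" (420x560 float32, m along the optical axis (not along the pixel's ray), 0 where there is no reading), "vertical_fov" (degrees; the focal length in pixels is half the picture's height over the tangent of half this angle, whatever the lens; pixels are square), "cx", "cy" (the principal point, pixels), "R" (3x3) and "t" (3): a world point X has camera coordinates R X + t; the wrist camera has in their place "hand_eye" (4x4, takes a point from camera to tool coordinates, whose origin is the TCP and whose axes are the flange's). Camera axes: x right, y down, z forward; pixel columns grow to the right and rows downward; lengths in m; the calibration is good to about 2 mm. A picture is of the moment at which its call begins: read the wrist's pose just before it.
- bot.job_done(): hands the job in; it is judged then, once.
The state is a dict: "clock": time; "qpos": joint angles; "qd": joint speeds; "joint_efforts": joint torques, N m; "position": TCP position; "tool_rot": TCP orientation; "force": force on the tool from outside, world axes, zero at the start; "moment": the same for the moment, N m; "grip_width": finger opening in m; "finger_force": force on a finger pad.
Only numpy, scipy, OpenCV 4.12 (cv2) and the standard library are available. Lean on these libraries where they do the work, as an engineer would, in place of code of your own. Each camera call takes 0.05 s, during which the arm holds its last target. There are 200 camera calls.

## Working session

There is one attempt and no reset: what is moved stays moved. The work goes in short steps, Python scripts to look and compute and a shell command to move; the robot and the scene stay as the last step left them, time stands still between calls to the robot, and variables do not carry over. Pictures are saved under pics/ and viewed, at most 10 in all, crops included, and the job is handed in when it is done.

```bash
mkdir -p pics
cat > h.py <<'E'
import numpy as np, cv2
from workcell import telemetry, grab_frame, bot
from scipy.spatial.transform import Rotation as Ro
def cloud(name):
    s=telemetry.observe(); f=grab_frame(name); d=f["depth"]; h,w=d.shape
    fl=h/2/np.tan(np.radians(f["vertical_fov"])/2)
    v,u=np.mgrid[:h,:w]; P=np.stack([(u-f["cx"])/fl*d,(v-f["cy"])/fl*d,d],-1)
    if "R" in f: W=(P-f["t"])@f["R"]
    else:
        H=f["hand_eye"]; T=P@H[:3,:3].T+H[:3,3]
        W=T@Ro.from_euler('xyz',s["tool_rot"]).as_matrix().T+s["position"]
    W[d<=0]=np.nan
    return f["pixels"],W
def save(n,im): cv2.imwrite(n,cv2.cvtColor(im,cv2.COLOR_RGB2BGR))
E
python3 - <<'E'
from h import *
s=telemetry.observe(); print(s, bot.tcp_to_tips)
a,W=cloud("top"); save("pics/top.png",a); np.savez("top.npz",a=a,W=W)
b,V=cloud("scene"); save("pics/scene.png",b); np.savez("scene.npz",a=b,W=V)
E
```

```text
{'clock': 0.0, 'qpos': array([ 1.16980562,  0.52201164, -0.0363035 ,  1.59997886,  0.02117365,
        1.02111356, -0.11279638]), 'qd': array([-0.00059888, -0.00105521, -0.0008429 , -0.00090124, -0.00120927,
        0.00062593,  0.0002429 ]), 'joint_efforts': array([ 1.02421258e-03, -9.27103472e+01,  1.97928675e+00, -3.69930947e+01,
        1.76175381e-02,  8.13281484e-03,  4.65598521e-05]), 'position': array([ 0.20285483, -0.59083838,  0.2497379 ]), 'tool_rot': array([-3.14046743e+00,  6.99885434e-05,  3.30749370e-01]), 'force': array([-0.47861059, -0.66767864, -0.29409406]), 'moment': array([-0.01390298, -0.0528053 , -0.03159226]), 'finger_force': 0.0, 'grip_width': 0.08532406461755175} 0.019
```

View pics/top.png

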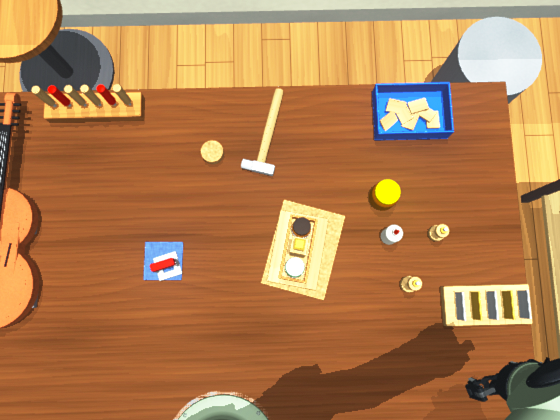

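View pics/scene.png

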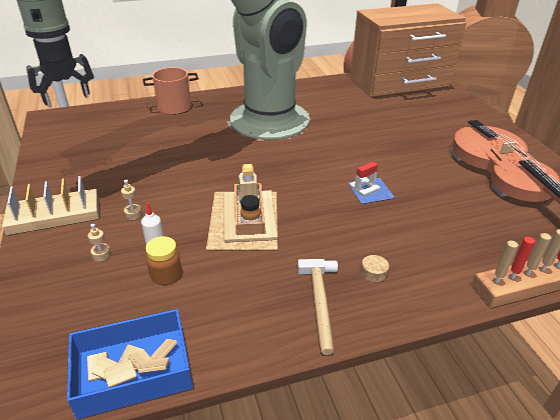

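The top view shows the handle at (163,265) on its blue pad and the carrier at (300,247) with the brass stud at (299,244). The bystanders are at right (380–440, 190–285) and the cork at (211,151). Next I measure these points.

Run:
```python
from h import *
def rect(P):
    (c,(w,h),ang)=cv2.minAreaRect((P[:,:2]*1000).astype(np.float32)); return np.round(c,1),round(w,1),round(h,1),round(ang,1)
for n in("top","scene"):
    z=np.load(n+".npz"); a=z["a"];W=z["W"];hsv=cv2.cvtColor(a,cv2.COLOR_RGB2HSV).astype(int)
    X,Y,Z=W[...,0],W[...,1],W[...,2]
    H,S,V=hsv[...,0],hsv[...,1],hsv[...,2]
    box=np.zeros(H.shape,bool)
    if n=="top": box[235:290,135:190]=1
    else: box[150:210,340:400]=1
    red=box&((H<8)|(H>172))&(S>180)&(V>100)&(Z>0.045)
    print(n,"red",red.sum(),rect(W[red]),np.nanpercentile(Z[red],[5,50,95]))
    top=red&(abs(Z-0.078)<0.005); print(" top",top.sum(),rect(W[top]),W[top].mean(0))
    pl=box&(Z>0.008)&(Z<0.02)&(S<80); print(" plate",pl.sum(),rect(W[pl]),W[pl].mean(0))
    blue=box&(H>95)&(H<130)&(S>100)&(abs(Z-.004)<.006); print(" pad",rect(W[blue]))
    c=W[red].mean(0)
    box[:]=0
    if n=="top": box[195:300,258:350]=1
    else: box[160:255,200:285]=1
    st=box&(Z>0.135); print(" stud",st.sum(),rect(W[st]),W[st].mean(0),np.nanmax(Z[st]))
    for lo,hi in((.003,.010),(.014,.022),(.045,.057),(.088,.11),(.12,.132)):
        m=box&(Z>lo)&(Z<hi); 
        if m.sum()>5: print("  lay",lo,m.sum(),rect(W[m]),W[m].mean(0))
    if n=="top":
        for nm,(u,v) in dict(cork=(211,151),yellow=(387,193),glue=(394,234),s1=(439,232),s2=(412,284),hammer=(258,167)).items():
            print(nm,W[v,u])
```

```text
top red 179 (array([461.6, 136.5]), 18.7, 58.8, 15.6) [0.07095066 0.07618487 0.08005554]
 top 155 (array([461.4, 135.7]), 18.6, 56.6, 14.4) [0.46137649 0.13610175 0.07675188]
 plate 248 (array([462.3, 137.1]), 59.9, 60.9, 16.4) [0.45996874 0.13420335 0.01159606]
 pad (array([476.8, 150.5]), 99.6, 97.2, 88.4)
 stud 128 (array([ 496. , -202.2]), 25.7, 26.0, 77.3) [ 0.49514286 -0.2021183   0.15798239] 0.16565727898969562
  lay 0.003 1937 (array([ 504.8, -219.8]), 243.6, 274.8, 88.5) [ 0.49880408 -0.24130647  0.00571249]
  lay 0.014 1769 (array([ 495.9, -202.6]), 129.7, 189.5, 77.9) [ 0.4915269  -0.20168021  0.01756714]
  lay 0.045 427 (array([ 496.4, -202.8]), 71.0, 166.8, 77.9) [ 0.49241301 -0.20163143  0.05119013]
  lay 0.088 540 (array([ 497.1, -201.8]), 43.6, 145.5, 78.8) [ 0.49587705 -0.20159605  0.09708976]
  lay 0.12 146 (array([ 496. , -202.5]), 39.8, 39.9, 78.2) [ 0.49370343 -0.2017262   0.12525859]
cork [0.76319287 0.02134793 0.02602412]
yellow [ 0.6266664  -0.43124501  0.0817055 ]
glue [ 0.52054015 -0.44009316  0.09338051]
s1 [ 0.52597221 -0.56063898  0.0659171 ]
s2 [ 0.39724
[... 286 characters left out ...]
4.8, 16.2) [0.46875249 0.14074017 0.01222402]
 pad (array([477.7, 154.2]), 102.1, 100.3, 87.6)
 stud 145 (array([ 497.6, -200.9]), 24.0, 29.2, 75.1) [ 0.50283842 -0.20220252  0.15265717] 0.1627742944757599
  lay 0.003 1456 (array([ 425., -208.]), 241.1, 406.2, 74.1) [ 0.51874702 -0.24334359  0.00581769]
  lay 0.014 1296 (array([ 496.7, -200.9]), 129.8, 194.4, 77.8) [ 0.51237722 -0.20660386  0.01775863]
  lay 0.045 390 (array([ 496.1, -200.7]), 70.8, 172.3, 77.9) [ 0.52586994 -0.20671423  0.05119815]
  lay 0.088 349 (array([ 501.7, -200.5]), 43.0, 138.6, 77.6) [ 0.536979   -0.20843349  0.09764435]
  lay 0.12 130 (array([ 498.2, -201.1]), 39.8, 41.9, 78.3) [ 0.50466912 -0.20273211  0.12565681]
```

```bash
python3 -m crank '0.085 0.029 -0.0045 0 0 0 -2.73;0.085 0.029 -0.0045 0 0 0 -2.73;0.085 0.029 -0.0045 0 0 0 -2.73;0.085 0.029 -0.0045 0 0 0 -2.73;0.085 0.029 -0.0045 0 0 0 -2.73;0.085 0.029 -0.0045 0 0 0 -2.73;0.085 0.029 -0.0045 0 0 0 -2.73;0.085 0.029 -0.0045 0 0 0 -2.73'
python3 -m crank '0.085 0.0273 -0.0045 0 0 0 -2.73;0.085 0.0273 -0.0045 0 0 0 -2.73;0.085 0.0273 -0.0045 0 0 0 -2.73;0.085 0.0273 -0.0045 0 0 0 -2.73;0.085 0.0273 -0.0045 0 0 0 -2.73;0.085 0.0273 -0.0045 0 0 0 -2.73;0.085 0.0273 -0.0045 0 0 0 -2.73;0.085 0.0273 -0.0045 0 0 0 -2.73'
```

```text
clock: 0.77
position: [0.3895, -0.4485, 0.25]
tool_rot: [-3.141, -0.0, 0.714]
force: [0.5, -0.1, 0.2]
grip_width: 0.0849
finger_force: 0.0
clock: 1.43
position: [0.4999, -0.2583, 0.2501]
tool_rot: [-3.141, -0.0, 1.096]
force: [0.6, -0.2, -0.9]
grip_width: 0.0851
finger_force: 0.0
```

```bash
python3 -m crank '0.085 0.0256 -0.0045 0 0 0 -2.73;0.085 0.0256 -0.0045 0 0 0 -2.73;0.085 0.0256 -0.0045 0 0 0 -2.73;0.085 0.0256 -0.0045 0 0 0 -2.73;0.085 0.0256 -0.0045 0 0 0 -2.73;0.085 0.0256 -0.0045 0 0 0 -2.73;0.085 0.0256 -0.0045 0 0 0 -2.73;0.085 0.0256 -0.0045 0 0 0 -2.73'
python3 -m crank '0.085 0.0239 -0.0045 0 0 0 -2.73;0.085 0.0239 -0.0045 0 0 0 -2.73;0.085 0.0239 -0.0045 0 0 0 -2.73;0.085 0.0239 -0.0045 0 0 0 -2.73;0.085 0.0239 -0.0045 0 0 0 -2.73;0.085 0.0239 -0.0045 0 0 0 -2.73;0.085 0.0239 -0.0045 0 0 0 -2.73;0.085 0.0239 -0.0045 0 0 0 -2.73'
python3 - <<'E'
from h import *
a,W=cloud("wrist"); save("pics/w1.png",a); np.savez("w1.npz",a=a,W=W)
s=telemetry.observe(); print(s["position"],np.degrees(s["tool_rot"]))
E
```

```text
clock: 2.1
position: [0.5276, -0.0536, 0.2501]
tool_rot: [-3.141, -0.0, 1.477]
force: [-0.1, 0.9, -0.6]
grip_width: 0.0848
finger_force: 0.0
clock: 2.77
position: [0.4782, 0.1333, 0.2501]
tool_rot: [-3.141, -0.0, 1.858]
force: [0.3, -0.0, 0.7]
grip_width: 0.0855
finger_force: 0.0
[0.47623275 0.1376349  0.2504336 ] [ 1.79998417e+02 -1.08044570e-01  1.06923031e+02]
```

View pics/w1.png

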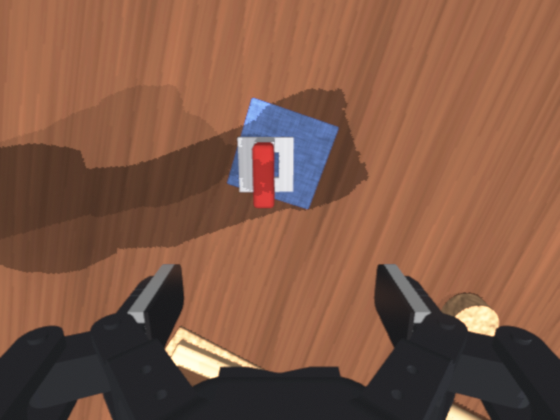

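```bash
cat >> h.py <<'E'
def rect(P):
    (c,(w,h),ang)=cv2.minAreaRect((P[:,:2]*1000).astype(np.float32)); return np.round(c,1),round(w,1),round(h,1),round(ang,1)
def delta(x,y,z,yaw):
    s=telemetry.observe(); R=Ro.from_euler('xyz',s["tool_rot"]).as_matrix()
    print("pose",np.round(s["position"],4),np.round(np.degrees(s["tool_rot"]),2),"F",np.round(s["force"],1),"grip",s["grip_width"],s["finger_force"])
    print("tool shift",np.round(R.T@(np.array([x,y,z])-s["position"]),4))
    print("tool rotvec",np.round(np.degrees((Ro.from_matrix(R).inv()*Ro.from_euler('xyz',[180,0,yaw],degrees=True)).as_rotvec()),2))
E
python3 - <<'E'
from h import *
z=np.load("w1.npz");a=z["a"];W=z["W"];hsv=cv2.cvtColor(a,cv2.COLOR_RGB2HSV).astype(int);H,S,V=[hsv[...,i] for i in range(3)];Z=W[...,2]
red=((H<8)|(H>172))&(S>180)&(V>100)&(abs(Z-.078)<.006)
print("red",red.sum(),rect(W[red]),np.median(Z[red]))
pl=(Z>.008)&(Z<.016)&(S<60)&(np.hypot(W[...,0]-.462,W[...,1]-.137)<.05);print("plate",pl.sum(),rect(W[pl]),np.median(Z[pl]))
delta(.462,.137,.08,106.2)
E
```

```text
red 1150 (array([460.3, 139.5]), 17.0, 57.5, 15.9) 0.07756293029990792
plate 1692 (array([460.3, 138. ]), 59.8, 60.3, 16.5) 0.01174107713666804
pose [0.4762 0.1376 0.2504] [ 1.8000e+02 -1.1000e-01  1.0692e+02] F [-2.3  6.5  0.7] grip 0.08479622346879613 0.0
tool shift [ 0.0032 -0.0138  0.1704]
tool rotvec [ 0.   -0.11  0.72]
```

The wrist view shows the upright handle (bar at about (264,175)) square to the fingers. I move in above it.

```bash
python3 -m crank '0.085 0.001 -0.0048 0.02 0 0 0.35;0.085 0.001 -0.005 0.02 0 0 0.35;0.085 0.001 -0.005 0.02 0 0 0;0.085 0 0 0.02 0 0 0;0.085 0 0 0.02 0 0 0;0.085 0 0 0.02 0 0 0;0.085 0 0 0.01 0 0 0;0.085 0 0 0 0 0 0'
python3 -m crank '0.085 0 0 0 0 0 0;0.085 0 0 0 0 0 0;0.085 0 0 0 0 0 0;0.085 0 0 0 0 0 0;0.085 0 0 0 0 0 0;0.085 0 0 0 0 0 0;0.085 0 0 0 0 0 0;0.085 0 0 0 0 0 0'
python3 -c "
from h import *
delta(.461,.1375,.065,106.2)"
```

```text
clock: 3.48
position: [0.4627, 0.1307, 0.1186]
tool_rot: [-3.138, -0.0, 1.843]
force: [-1.0, -1.0, 0.1]
grip_width: 0.085
finger_force: 0.0
clock: 4.15
position: [0.4637, 0.131, 0.1204]
tool_rot: [3.141, -0.0, 1.843]
force: [-0.6, 0.2, 0.2]
grip_width: 0.0849
finger_force: 0.0
pose [0.4637 0.131  0.1204] [179.99  -0.   105.61] F [-0.6  0.2  0.2] grip 0.08491164334954442 0.0
tool shift [ 0.0069 -0.0009  0.0554]
tool rotvec [ 0.01 -0.   -0.59]
```

```bash
python3 -m crank '0.085 0.0035 -0.0009 0.008 0 0 -0.3;0.085 0.0034 0 0.01 0 0 -0.3;0.085 0 0 0.01 0 0 0;0.085 0 0 0.01 0 0 0;0.085 0 0 0.01 0 0 0;0.085 0 0 0.007 0 0 0;0.085 0 0 0 0 0 0;0.085 0 0 0 0 0 0'
python3 -m crank '0.01 0 0 0 0 0 0;0.01 0 0 0 0 0 0;0.01 0 0 0 0 0 0;0.01 0 0 0 0 0 0;0.01 0 0 0 0 0 0;0.01 0 0 0 0 0 0;0.01 0 0 0 0 0 0;0.01 0 0 0 0 0 0' 70
python3 -m crank '0.01 0 0 0 0 0 0;0.01 0 0 0 0 0 0;0.01 0 0 0 0 0 0;0.01 0 0 0 0 0 0;0.01 0 0 -0.01 0 0 0;0.01 0 0 -0.015 0 0 0;0.01 0 0 -0.015 0 0 0;0.01 0 0 -0.01 0 0 0' 
python3 -c "
from h import *
delta(.4965,-.2018,.25,77.9)"
```

```text
clock: 4.82
position: [0.4607, 0.1375, 0.0649]
tool_rot: [-3.141, -0.0, 1.854]
force: [-0.2, -0.3, -0.1]
grip_width: 0.0847
finger_force: 0.0
clock: 5.48
position: [0.4611, 0.1375, 0.0655]
tool_rot: [3.141, 0.0, 1.854]
force: [-0.1, -0.5, 6.3]
grip_width: 0.0189
finger_force: 68.2
clock: 6.15
position: [0.461, 0.1376, 0.1169]
tool_rot: [3.141, -0.0, 1.854]
force: [0.8, 0.0, -0.9]
grip_width: 0.0191
finger_force: 68.7
pose [0.461  0.1376 0.1169] [179.97  -0.   106.22] F [ 0.8  0.  -0.9] grip 0.019113038424481532 68.67287635803223
tool shift [-0.3358 -0.0606 -0.1332]
tool rotvec [ 3.000e-02 -1.000e-02  2.832e+01]
```

```bash
python3 -m crank '0.01 0 0 -0.02 0 0 0;0.01 0 0 -0.03 0 0 0;0.01 0 0 -0.03 0 0 0;0.01 0 0 -0.03 0 0 0;0.01 0 0 -0.025 0 0 0;0.01 0 0 -0.01 0 0 0;0.01 -0.01 -0.002 0 0 0 0;0.01 -0.02 -0.004 0 0 0 0'
python3 -m crank '0.01 -0.03 -0.006 0 0 0 0;0.01 -0.035 -0.006 0 0 0 0;0.01 -0.035 -0.006 0 0 0 0;0.01 -0.035 -0.006 0 0 0 0;0.01 -0.035 -0.006 0 0 0 0;0.01 -0.035 -0.006 0 0 0 0;0.01 -0.03 -0.006 0 0 0 0;0.01 -0.02 -0.004 0 0 0 0' 
python3 -m crank '0.01 0 0 0 0 0 4.5;0.01 0 0 0 0 0 4.5;0.01 0 0 0 0 0 4.5;0.01 0 0 0 0 0 4.5;0.01 0 0 0 0 0 4.5;0.01 0 0 0 0 0 4;0.01 0 0 0 0 0 1.8;0.01 0 0 0 0 0 0'
python3 - <<'E'
from h import *
delta(.4965,-.2018,.26,77.9)
for n in("top","wrist","scene"):
    a,W=cloud(n); save(f"pics/b_{n}.png",a); np.savez(f"b_{n}.npz",a=a,W=W)
E
```

```text
clock: 6.82
position: [0.4632, 0.1077, 0.2602]
tool_rot: [3.141, -0.0, 1.856]
force: [1.0, 0.1, -2.2]
grip_width: 0.019
finger_force: 68.7
clock: 7.48
position: [0.4893, -0.1547, 0.2586]
tool_rot: [-3.139, -0.0, 1.851]
force: [1.1, 0.1, -0.7]
grip_width: 0.0189
finger_force: 68.7
clock: 8.15
position: [0.4896, -0.1512, 0.2589]
tool_rot: [-3.139, 0.0, 1.358]
force: [-0.2, 0.4, -1.8]
grip_width: 0.0188
finger_force: 68.7
pose [ 0.4896 -0.1512  0.2589] [-1.7988e+02  1.0000e-02  7.7800e+01] F [-0.2  0.4 -1.8] grip 0.01881739259096632 68.74919414520264
tool shift [-0.048   0.0174 -0.0011]
tool rotvec [-0.12  0.01 -0.1 ]
```

View pics/b_wrist.png

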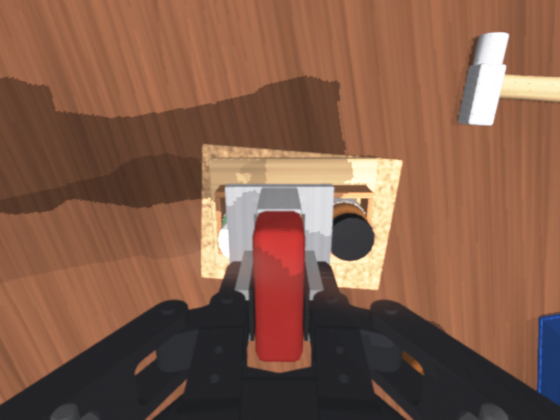

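View pics/b_scene.png

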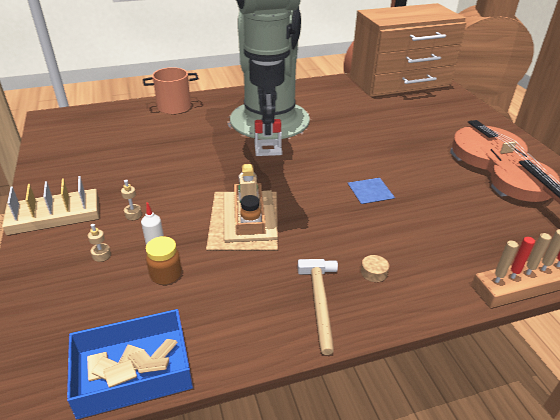

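The wrist view shows the plate edge level at (225–333,185), and the scene view shows the handle hanging upright near the stud at (267,145). I now measure the plate's offset from the TCP.

Run:
```python
from h import *
s=telemetry.observe(); p=s["position"]; R=Ro.from_euler('xyz',s["tool_rot"]).as_matrix()
for n in("wrist","scene","top"):
    z=np.load(f"b_{n}.npz");a=z["a"];W=z["W"];hsv=cv2.cvtColor(a,cv2.COLOR_RGB2HSV).astype(int)
    S=hsv[...,1]; T=(W-p)@R
    m=(S<70)&(abs(T[...,2]-.056)<.010)&(np.abs(T[...,:2]).max(-1)<.045)
    P=T[m]; print(n,m.sum(), "min/max mm",np.round(1000*np.percentile(P,[1,50,99],axis=0),1).tolist() if len(P) else "")
    if len(P)>10:
        print("  rect tool",rect(P))
        q=P[abs(P[:,2]-.0525)<.004]; 
        A=np.c_[q[:,:2],np.ones(len(q))]; print("  plane",np.round(np.linalg.lstsq(A,q[:,2],rcond=None)[0],4),len(q))
    b=((hsv[...,0]<8)|(hsv[...,0]>172))&(S>180)&(np.abs(T).max(-1)<.045)&(T[...,2]<0.02)
    if b.sum()>10: print("  bar",rect(T[b]),np.round(1000*np.percentile(T[b][:,2],[2,50,98]),1))
```

```text
wrist 4507 min/max mm [[-13.7, -30.2, 48.6], [14.7, 1.8, 54.1], [30.7, 29.1, 60.2]]
  rect tool (array([ 7. , -0.5]), 47.9, 60.4, 0.2)
  plane [-0.0037 -0.0053  0.0541] 4229
  bar (array([ 1.4, -0.3]), 59.8, 19.0, 0.8) [-12.8 -11.5   1.8]
scene 352 min/max mm [[-27.6, -29.9, 48.2], [2.2, 14.3, 54.3], [31.8, 33.3, 62.7]]
  rect tool (array([2.1, 2.5]), 67.0, 59.8, 89.7)
  plane [-0.0009 -0.0022  0.0538] 272
  bar (array([4. , 3.2]), 54.8, 17.3, 1.6) [-11.5   7.4  13. ]
top 0 min/max mm
```

```bash
python3 -m crank '0.01 -0.02 0.003 0 0 0 0;0.01 -0.03 0.004 0 0 0 0;0.01 -0.03 0.004 0 0 0 0;0.01 -0.03 0.004 0 0 0 0;0.01 -0.02 0.003 0 0 0 0;0.01 0 0 0 0 0 0;0.01 0 0 0 0 0 0;0.01 0 0 0 0 0 0'
python3 -m crank '0.01 0 0 0 0 0 0;0.01 0 0 0 0 0 0;0.01 0 0 0 0 0 0;0.01 0 0 0 0 0 0;0.01 0 0 0 0 0 0;0.01 0 0 0 0 0 0;0.01 0 0 0 0 0 0;0.01 0 0 0 0 0 0'
python3 - <<'E'
from h import *
delta(.4950,-.2012,.24,77.9)
a,W=cloud("wrist"); save("pics/c.png",a); np.savez("c.npz",a=a,W=W)
X,Y,Z=[W[...,i] for i in range(3)]
near=np.hypot(X-.496,Y+.202)
for lo,hi in((.135,.165),(.157,.165),(.145,.158),(.12,.130),(.049,.055),(.015,.021)):
    m=(Z>lo)&(Z<hi)&(near<(.05 if lo>.1 else .13)); print(lo,hi,m.sum(),rect(W[m]) if m.sum()>5 else "")
E
```

```text
clock: 8.97
position: [0.4809, -0.281, 0.2599]
tool_rot: [-3.141, -0.001, 1.361]
force: [0.7, 0.3, -1.3]
grip_width: 0.0194
finger_force: 68.7
clock: 9.63
position: [0.4809, -0.2816, 0.2603]
tool_rot: [-3.141, -0.0, 1.36]
force: [-0.2, -0.3, -1.1]
grip_width: 0.0192
finger_force: 68.7
pose [ 0.4809 -0.2816  0.2603] [-179.99   -0.     77.92] F [-0.2 -0.3 -1.1] grip 0.019226195859652795 68.72305870056152
tool shift [ 0.0816 -0.0031  0.0203]
tool rotvec [-0.01 -0.    0.02]
0.135 0.165 1626 (array([ 494.3, -201.9]), 25.1, 26.1, 77.9)
0.157 0.165 1239 (array([ 494.4, -202. ]), 23.4, 22.9, 77.9)
0.145 0.158 503 (array([ 494.3, -201.9]), 25.1, 26.1, 77.9)
0.12 0.13 1414 (array([ 494.2, -202.1]), 39.7, 40.2, 77.8)
0.049 0.055 2933 (array([ 494.1, -201.8]), 71.0, 166.3, 77.8)
0.015 0.021 10640 (array([ 494.3, -202. ]), 129.5, 189.7, 77.8)
```

View pics/c.png

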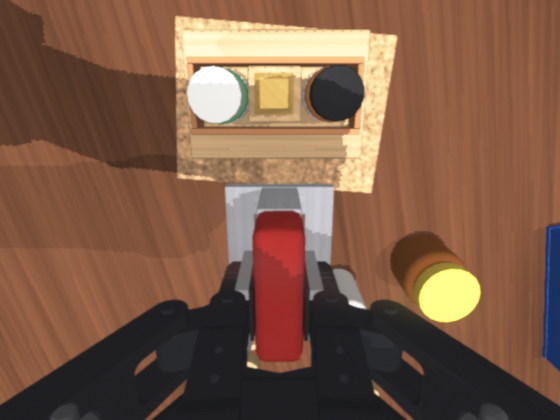

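The picture shows the stud at (275,93), clear of the handle, square to the plate. The white glue bottle lies under the gripper to the right at a lower height. Moving over the stud.

```bash
python3 -m crank '0.01 0.01 -0.0005 0 0 0 0;0.01 0.0175 -0.0006 0 0 0 0;0.01 0.0175 -0.0005 0 0 0 0;0.01 0.0175 -0.0005 0 0 0 0;0.01 0.0121 -0.0005 0 0 0 0;0.01 0.005 -0.0005 0.01 0 0 0;0.01 0 0 0.01 0 0 0;0.01 0 0 0.01 0 0 0'
python3 -m crank '0.01 0 0 0 0 0 0;0.01 0 0 0 0 0 0;0.01 0 0 0 0 0 0;0.01 0 0 0 0 0 0;0.01 0 0 0 0 0 0;0.01 0 0 0 0 0 0;0.01 0 0 0 0 0 0;0.01 0 0 0 0 0 0'
python3 -c "
from h import *
delta(.4946,-.2032,.185,77.85)"
```

```text
clock: 10.35
position: [0.4942, -0.2035, 0.229]
tool_rot: [-3.141, 0.0, 1.36]
force: [0.2, -0.8, -1.0]
grip_width: 0.0189
finger_force: 68.7
clock: 11.02
position: [0.4946, -0.2032, 0.2305]
tool_rot: [3.141, 0.0, 1.36]
force: [-0.2, 0.3, -1.4]
grip_width: 0.0191
finger_force: 68.7
pose [ 0.4946 -0.2032  0.2305] [179.99   0.    77.91] F [-0.2  0.3 -1.4] grip 0.0190542605501963 68.69566082954407
tool shift [ 0.     -0.      0.0455]
tool rotvec [0.01 0.   0.06]
```

```bash
python3 -m crank '0.01 0 0 0.003 0 0 0;0.01 0 0 0.003 0 0 0;0.01 0 0 0.003 0 0 0;0.01 0 0 0.003 0 0 0;0.01 0 0 0.002 0 0 0;0.01 0 0 0.002 0 0 0;0.01 0 0 0 0 0 0;0.01 0 0 0 0 0 0'
python3 -m crank '0.01 0 0 0.002 0 0 0;0.01 0 0 0.002 0 0 0;0.01 0 0 0.002 0 0 0;0.01 0 0 0.002 0 0 0;0.01 0 0 0.002 0 0 0;0.01 0 0 0.002 0 0 0;0.01 0 0 0 0 0 0;0.01 0 0 0 0 0 0'
python3 -c "
from h import *
delta(.4946,-.2032,.1875,77.85); print(telemetry.observe()['moment'])"
```

```text
clock: 11.68
position: [0.4946, -0.2031, 0.2142]
tool_rot: [-3.141, -0.0, 1.36]
force: [-0.8, -0.3, -0.9]
grip_width: 0.0193
finger_force: 68.7
clock: 12.35
position: [0.4945, -0.2031, 0.2022]
tool_rot: [-3.141, -0.0, 1.36]
force: [0.1, -0.3, -1.0]
grip_width: 0.0189
finger_force: 68.7
pose [ 0.4945 -0.2031  0.2022] [-179.99   -0.     77.91] F [ 0.1 -0.3 -1. ] grip 0.01890030734868195 68.69535684585571
tool shift [-0.      0.0001  0.0147]
tool rotvec [-0.01 -0.    0.06]
[ 0.01503217 -0.01060016 -0.03937915]
```

No contact so far: the hole is around the head. Continuing down.

```bash
python3 -m crank '0.01 0 0 0.002 0 0 0;0.01 0 0 0.002 0 0 0;0.01 0 0 0.002 0 0 0;0.01 0 0 0.002 0 0 0;0.01 0 0 0.002 0 0 0;0.01 0 0 0.001 0 0 0;0.01 0 0 0.001 0 0 0;0.01 0 0 0 0 0 0'
python3 -m crank '0.01 0 0 0.0005 0 0 0;0.01 0 0 0.0005 0 0 0;0.01 0 0 0.0005 0 0 0;0.01 0 0 0 0 0 0;0.01 0 0 0 0 0 0;0.01 0 0 0 0 0 0;0.01 0 0 0 0 0 0;0.01 0 0 0 0 0 0'
python3 - <<'E'
from h import *
delta(.4946,-.2032,.1875,77.85); print(telemetry.observe()['moment'])
a,W=cloud("wrist"); save("pics/d.png",a)
X,Y,Z=[W[...,i] for i in range(3)]; S=cv2.cvtColor(a,cv2.COLOR_RGB2HSV)[...,1]
m=(S<60)&(np.hypot(X-.494,Y+.202)<.045)&(Z>.12)&(Z<.15); print("plate top z",np.median(Z[m]),rect(W[m]))
m=(Z>.015)&(Z<.021)&(np.hypot(X-.494,Y+.202)<.13); print("board",rect(W[m]))
E
```

```text
clock: 13.02
position: [0.4945, -0.2031, 0.1901]
tool_rot: [-3.141, -0.0, 1.36]
force: [-0.4, -0.5, -1.6]
grip_width: 0.0191
finger_force: 68.7
clock: 13.68
position: [0.4946, -0.2031, 0.1888]
tool_rot: [3.142, -0.0, 1.36]
force: [0.0, -0.6, -2.4]
grip_width: 0.0192
finger_force: 68.7
pose [ 0.4946 -0.2031  0.1888] [180.    -0.    77.91] F [ 0.  -0.6 -2.4] grip 0.01915988303231753 68.6959433555603
tool shift [-0.0001  0.      0.0013]
tool rotvec [ 0.   -0.    0.06]
[ 0.01135187  0.01078402 -0.02438646]
plate top z 0.13510347381313456 (array([ 495.8, -196.2]), 48.0, 60.3, 77.9)
board (array([ 494.3, -201.8]), 128.7, 189.5, 77.8)
```

```bash
python3 -m crank '0.01 -0.00004 -0.0001 0 0 0 3;0.01 -0.00004 -0.0001 0 0 0 4;0.01 -0.00004 -0.0001 0 0 0 4;0.01 -0.00004 -0.0001 0 0 0 4;0.01 -0.00004 -0.0001 0 0 0 4;0.01 -0.00004 -0.0001 0 0 0 4;0.01 0 0 0 0 0 0;0.01 0 0 0 0 0 0'
python3 -m crank '0.01 -0.00004 -0.0001 0 0 0 4;0.01 -0.00004 -0.0001 0 0 0 4;0.01 -0.00004 -0.0001 0 0 0 4;0.01 -0.00004 -0.0001 0 0 0 4;0.01 -0.00004 -0.0001 0 0 0 4;0.01 -0.00004 -0.0001 0 0 0 2;0.01 0 0 0 0 0 0;0.01 0 0 0 0 0 0'
python3 - <<'E'
from h import *
delta(.4946,-.2032,.1875,32.9); print(telemetry.observe()['moment'])
a,W=cloud("wrist"); save("pics/e.png",a)
X,Y,Z=[W[...,i] for i in range(3)]; S=cv2.cvtColor(a,cv2.COLOR_RGB2HSV)[...,1]
m=(Z>.015)&(Z<.021)&(np.hypot(X-.494,Y+.202)<.13); print("board",rect(W[m]))
m=(S<60)&(np.hypot(X-.494,Y+.202)<.045)&(Z>.12)&(Z<.15); print("plate top z",np.median(Z[m]),rect(W[m]))
E
```

```text
clock: 14.4
position: [0.494, -0.203, 0.1888]
tool_rot: [3.142, 0.0, 0.961]
force: [-0.5, 0.4, -1.4]
grip_width: 0.0192
finger_force: 68.7
clock: 15.07
position: [0.4934, -0.2028, 0.1888]
tool_rot: [-3.142, -0.0, 0.578]
force: [-0.8, 0.2, -1.7]
grip_width: 0.0193
finger_force: 68.8
pose [ 0.4934 -0.2028  0.1888] [-180.     -0.     33.09] F [-0.8  0.2 -1.7] grip 0.01926439998295007 68.75306010246277
tool shift [0.0008 0.001  0.0013]
tool rotvec [-0.   -0.    0.19]
[-0.00312835  0.0151243  -0.01519077]
board (array([ 494.5, -201.7]), 129.8, 189.6, 77.8)
plate top z 0.1350632631424149 (array([ 499.7, -199.2]), 48.0, 60.1, 33.0)
```

View pics/e.png

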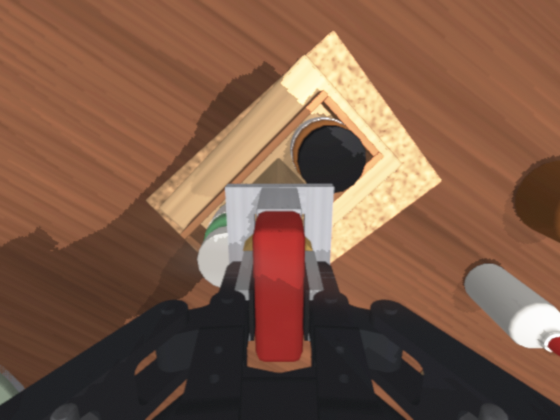

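The carrier has not moved and the handle stands 45° to it; the plate is at (225–333,185), with both bottles seated. Lifting slowly with more grip.

```bash
python3 -m crank '0.01 0 0 0 0 0 0;0.01 0 0 0 0 0 0;0.01 0 0 -0.002 0 0 0;0.01 0 0 -0.002 0 0 0;0.01 0 0 -0.001 0 0 0;0.01 0 0 -0.001 0 0 0;0.01 0 0 -0.001 0 0 0;0.01 0 0 -0.001 0 0 0' 110
python3 -m crank '0.01 0 0 -0.001 0 0 0;0.01 0 0 -0.001 0 0 0;0.01 0 0 -0.001 0 0 0;0.01 0 0 -0.001 0 0 0;0.01 0 0 -0.001 0 0 0;0.01 0 0 -0.001 0 0 0;0.01 0 0 0 0 0 0;0.01 0 0 0 0 0 0'
python3 - <<'E'
from h import *
delta(.4934,-.2028,.296,33.1); print(telemetry.observe()['moment'])
a,W=cloud("wrist")
X,Y,Z=[W[...,i] for i in range(3)]
m=(Z>.015)&(Z<.032)&(np.hypot(X-.494,Y+.202)<.13)
q=W[m];c=q.mean(0);print(rect(q),np.linalg.lstsq(np.c_[q[:,:2]-c[:2],np.ones(len(q))],q[:,2],rcond=None)[0])
E
```

```text
clock: 15.78
position: [0.493, -0.2028, 0.1966]
tool_rot: [-3.141, 0.0, 0.575]
force: [0.9, 0.6, -8.2]
grip_width: 0.0183
finger_force: 107.5
clock: 16.45
position: [0.4933, -0.2029, 0.2028]
tool_rot: [3.142, -0.0, 0.574]
force: [-0.2, 0.5, -9.0]
grip_width: 0.0182
finger_force: 107.5
pose [ 0.4933 -0.2029  0.2028] [180.    -0.    32.91] F [-0.2  0.5 -9. ] grip 0.01817756532998163 107.49117493629456
tool shift [ 0.0001 -0.     -0.0932]
tool rotvec [ 0.   -0.   -0.19]
[-0.02310771  0.06243773  0.00760546]
(array([ 494.7, -202.1]), 130.3, 189.8, 77.7) [ 0.00118762 -0.00277024  0.0248613 ]
```

The carrier is off the mat (board top 18 → 25 mm) and level, with 0.003 rad of tilt. Lifting on.

```bash
python3 -m crank '0.01 0 0 -0.002 0 0 0;0.01 0 0 -0.004 0 0 0;0.01 0 0 -0.006 0 0 0;0.01 0 0 -0.006 0 0 0;0.01 0 0 -0.006 0 0 0;0.01 0 0 -0.006 0 0 0;0.01 0 0 -0.006 0 0 0;0.01 0 0 -0.006 0 0 0'
python3 -m crank '0.01 0 0 -0.006 0 0 0;0.01 0 0 -0.006 0 0 0;0.01 0 0 -0.006 0 0 0;0.01 0 0 -0.006 0 0 0;0.01 0 0 -0.006 0 0 0;0.01 0 0 -0.006 0 0 0;0.01 0 0 -0.005 0 0 0;0.01 0 0 -0.004 0 0 0'
python3 -m crank '0.01 0 0 -0.003 0 0 0;0.01 0 0 -0.002 0 0 0;0.01 0 0 -0.001 0 0 0;0.01 0 0 0 0 0 0;0.01 0 0 0 0 0 0;0.01 0 0 0 0 0 0;0.01 0 0 0 0 0 0;0.01 0 0 0 0 0 0'
python3 -m crank '0.01 0 0 0 0 0 0;0.01 0 0 0 0 0 0;0.01 0 0 0 0 0 0;0.01 0 0 0 0 0 0;0.01 0 0 0 0 0 0;0.01 0 0 0 0 0 0;0.01 0 0 0 0 0 0;0.01 0 0 0 0 0 0'
python3 - <<'E'
from h import *
delta(.4934,-.2028,.296,33.1)
a,W=cloud("wrist")
X,Y,Z=[W[...,i] for i in range(3)]
m=(Z>.103)&(Z<.122)&(np.hypot(X-.494,Y+.202)<.13)
q=W[m];c=q.mean(0);print(rect(q),np.linalg.lstsq(np.c_[q[:,:2]-c[:2],np.ones(len(q))],q[:,2],rcond=None)[0])
b,_=cloud("scene"); save("pics/f.png",b)
E
```

```text
clock: 17.17
position: [0.4933, -0.2029, 0.2455]
tool_rot: [3.141, -0.0, 0.574]
force: [-0.3, 0.8, -8.0]
grip_width: 0.0181
finger_force: 107.5
clock: 17.83
position: [0.4934, -0.2029, 0.2904]
tool_rot: [3.141, -0.0, 0.574]
force: [-0.2, 1.2, -7.8]
grip_width: 0.0182
finger_force: 107.5
clock: 18.5
position: [0.4933, -0.2029, 0.2957]
tool_rot: [-3.141, 0.0, 0.574]
force: [-0.3, -0.1, -8.7]
grip_width: 0.0186
finger_force: 107.5
clock: 19.17
position: [0.4933, -0.2029, 0.2958]
tool_rot: [-3.142, 0.0, 0.574]
force: [0.4, 0.0, -8.1]
grip_width: 0.0185
finger_force: 107.5
pose [ 0.4933 -0.2029  0.2958] [-180.      0.     32.91] F [ 0.4  0.  -8.1] grip 0.018512130547769894 107.54903197288513
tool shift [ 0.0001 -0.     -0.0002]
tool rotvec [-0.    0.   -0.19]
(array([ 494.7, -202. ]), 130.1, 189.7, 77.8) [ 0.00127262 -0.0023354   0.11776458]
```

View pics/f.png

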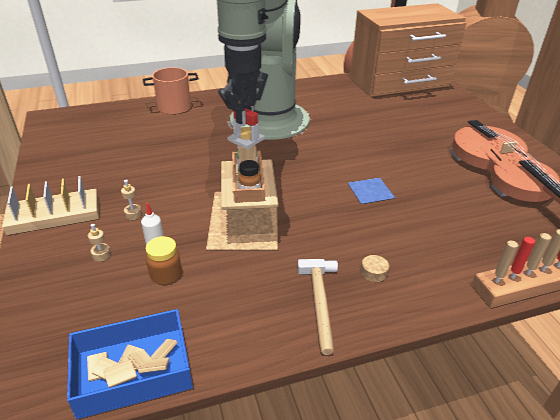

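The scene view shows the carrier hanging level above its mat at (248,190), with the bottles in place and the bystanders untouched. Its underside is at about 106 mm. I hand the job in.

```bash
python3 -c "
from workcell import bot
print(bot.job_done())"
```

```text
the job is handed in; nothing more can be done
None
```

I handed the job in with the handle locked 45° under the stud and the carrier held level and still. Its underside is about 106 mm above the bench, and the last picture showed the bottles in place and the bystanders where they were; the hand-in returned no verdict.

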